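# Release and push out a photometer's filter slide with a pin tool

## Task

The filter slide on top of the photometer has to come out for a filter change: take the pin tool from the tube rack, put its pin into the small release hole and hold the recessed button down with it while you push the slide out, all the way until it locks out with the button up again. Press and push gently (18 N with the pin at the very most), touch the photometer with nothing but the tool, and leave everything else on the bench as it stands. Then stand the tool back upright in the hole of the rack it came from, and let go.

Things in the scene. Friction and masses are not known exactly. Their poses are not given: they have to be found in the camera images.
- photometer: Fixed white bench instrument, 180 (x) by 200 (y) by 60 mm high, two grey ribs 14 mm high along its top (along y, inner faces 47 mm apart), the filter slide between them. Origin: centre of its underside, on the bench; z up, y the way the slide comes out. With the slide in, the release hole is 35 mm from the origin towards -y, 80 mm up.
- release_hole (a point): Mouth of the release hole, the one small round hole (8 mm, 1.5 mm chamfer) in the slide's top face; the point is its centre there and moves with the slide. y: the way the slide comes out (level), z up. 4 to 12 mm down (it differs each time) is the black cap of the spring release button, which rides in the slide; the pin in the hole also pushes the slide along, by the hole's wall.
- slide_part (a joint): How far the filter slide is out, m: 0 locked in, 0.060 at its outer stop. Aluminium bar 44 wide, 160 long, 20 mm high, top 80 mm above the bench, with three round 26 mm windows. Freed, it rubs with about 2.5 N and stays where left. Notches 12 mm apart catch it all along its way if the button comes up; past 57 mm the button may spring up and locks it out.
- button (a joint): How far the release button is pressed, m: 0 up, 0.006 at its bottom. The slide is free while it is down at least 4.5 mm. Spring: about 3 N to start it, 8.3 N at 4.5 mm, 10 N at 6 mm, where it meets a hard stop.
- tool_grip (a point): Middle of the handle of the pin tool, which stands upright in one of the rack's four holes: all metal, 116 mm long, about 70 g, a square ribbed handle 16 by 16 by 55 mm over a round collar 26 mm wide and 6 mm high. The point is 88.5 mm above the pin's tip, 27.5 mm below the handle's top and above the collar's upper face; x and y are square to the handle's flats, z from tip to handle.
- pin_tool: The same pin tool, origin at the centre of the pin's tip, axes as in the handle. From the tip up: steel pin 5 mm thick and 33 mm long, a cone widening from 7 to 14.4 mm over 16 mm, 6 mm of straight shank, then the collar (underside 55 mm above the tip), which rests on the rack.
- rack_mid (a point): Centre of the upper face of the tube rack, 75 mm above the bench. Fixed, clear acrylic, 60 (x) by 200 (y) mm, four 18 mm holes in a row along its y at -69, -23, 23 and 69 mm; three hold stoppered glass tubes, one the pin tool (collar on the rack, handle middle 33.5 mm above this face, 1.8 mm play round the shank).
- tube0: Bystander: glass test tube 16 mm thick, 89 mm high with its white stopper, standing in the rack (its top 20 mm above the rack). Origin at its bottom.
- tube1: Bystander: glass test tube 16 mm thick, 89 mm high with its white stopper, standing in the rack (its top 20 mm above the rack). Origin at its bottom.
- tube2: Bystander: glass test tube 16 mm thick, 89 mm high with its white stopper, standing in the rack (its top 20 mm above the rack). Origin at its bottom.
- flask0: Bystander: conical glass flask, 84 mm wide at the foot, 124 mm high, upright. Origin at the centre of its underside.
- flask1: Bystander: conical glass flask, 84 mm wide at the foot, 124 mm high, upright. Origin at the centre of its underside.
- flask2: Bystander: conical glass flask, 71 mm wide at the foot, 105 mm high, upright. Origin at the centre of its underside.
- bulb: Bystander: orange pipette bulb lying on the bench, 47 mm thick, 86 mm long. Origin under its round part, its neck along x.
- beaker: Bystander: small glass beaker 60 mm wide, 75 mm high. Origin at the centre of its underside.
- reagent: Bystander: amber glass jar with black cap, 52 mm wide, 105 mm high. Origin at the centre of its underside.
There are look-alikes about, which are no part of the job. Leave any brown look-alike of the pin_tool alone. Of the things that look like the part that bears rack_mid, the smallest one is meant.

How it is judged:
By the outcome, as a careful person would: the job done as asked, in the order asked, and still so for the second after the job is handed in, with the robot touching nothing.
It also fails if it takes over 58 s, if anything falls off the work surface, if the arm or the gripper's body presses on something with over 40 N, if the wrist force passes 120 N, or if a joint passes its speed limit or range.

## Robot

A 7-joint arm with a two-finger parallel gripper is mounted at the origin on the work surface. World frame = base frame: x ahead of the robot, y to its left, z up, the work surface at z = 0. Lengths are in m, angles in degrees, forces in N, time in s.
With the tool pointing down it reaches from about 0.425 to 0.95 m from the base axis. Payload 4.7 kg.
Tool frame: the origin (TCP) lies midway between the tips of the shut fingers; the grasp point (between the pads) lies 19 mm behind it; z points along the fingers, y is the direction in which the jaws open and shut (so a half turn about z gives the same grasp; the last joint's range is limited). The gripper opens to 85 mm and grips with 20 to 120 N. Pads are 22 mm wide; open, the fingers measure 114 mm over their backs; the gripper's body (76 mm by 85 mm) begins 54 mm behind the grasp point. The pads swing forward as they close: fully open they stand 13 mm farther back than shut.
Start: joints at [71.396, 26.849, -2.785, 87.806, 1.381, 65.374, -4.715], TCP at [0.197, -0.646, 0.231] pointing down, gripper open.
Joint ranges: [-148.3, 148.3], [-19.14, 114.17], [-79.39, 73.82], [5.75, 140.21], [-59.74, 239.74], [12.07, 113.84], [-152.46, 152.46]. Speed limits (degrees/s): [147.25, 147.25, 180, 180, 180, 180, 180].

## Interface

Orientations are given as a 3x3 rotation matrix whose columns are the frame's x, y, z axes.
In Python, from cell import arm gives the robot as it stands.
- The arm moves only by the tool step_arm, never from a script. Its argument "deltas" is a list of rows, each a list of 3 entries, a list of its own where there are three numbers: the shift along the tool's x, y, z in cm, then the turn, a rotation vector about the tool's x, y, z in degrees, then the finger opening in cm, from 0 to 8.54. In form: [[[x, y, z], [ax, ay, az], gripper], ...]. A call has exactly 5 rows; each row shifts and turns the commanded pose from where the row before left it, along the tool's axes as they then stand; what a row does not reach is not made up. A row lasts 1/10 s, in which the tool goes at most 50 mm and 8.59 degrees, less where a joint would pass 70% of its speed; a pose out of reach is approached as far as the arm can. A call with a gripper value outside its range is refused whole. The fingers move at their own pace and stop on an object; "grip_force" is the grip in N (left out, the last holds). Time passes only in rows, so rows that do not move let the fingers close, or fill a call up. It gives the time, the measured TCP pose, the force and the opening at its end, in the units of the state.
- arm.state(): the state, without advancing time (a new reading comes with each control period).
- arm.read_camera(name): name is "side" or "top" or "wrist"; returns (picture, depth): 420x560x3 uint8, red, green, blue; 420x560 float32, m along the optical axis (not along the pixel's ray), 0 where there is no reading.
- arm.calibration(name): a dict with "fx", "fy", "cx", "cy" (pixels), "R" (3x3) and "t" (3): a world point X has camera coordinates R X + t; the wrist camera has in their place "hand_eye" (4x4, takes a point from camera to tool coordinates, whose origin is the TCP and whose axes are the flange's). Camera axes: x right, y down, z forward; pixel columns grow to the right and rows downward; lengths in m; the calibration is good to about 2 mm. The wrist camera is an equidistant fisheye: a pixel r from the principal point sees the ray r / f radians off the axis. A picture is of the moment at which its call begins: read the wrist's pose just before it. calibration takes no time and is no camera call.
- arm.job_done(): hands the job in, once; it reports no verdict.
The state is a dict: "t": time; "qpos": joint angles; "qvel": joint speeds; "joint_torque": joint torques, N m; "position": TCP position; "orientation": TCP orientation; "force": force on the tool from outside, world axes, zero at the start; "torque": the same for the moment, N m; "finger_gap": opening from 0.0 (shut) to 1.0 (fully open).
Only numpy, scipy, OpenCV 4.12 (cv2) and the standard library are available. Lean on these libraries where they do the work, as an engineer would, in place of code of your own. Each camera call takes 0.05 s, during which the arm holds its last target. There are 200 camera calls.

## Working session

There is one attempt and no reset: what is moved stays moved. The work goes in short steps, Python scripts to look and compute and a tool call to move; the robot and the scene stay as the last step left them, time stands still between calls to the robot, and variables do not carry over. Pictures are saved under pics/ and viewed, about 8 in all and at most 12, crops included, and the job is handed in when it is done.

Besides the shell and the picture viewer there is one more tool, called after "Request:" as name(argument=value, ...), one argument or row to a line, values as JSON. step_arm: Moves the arm, as the interface text tells. Its arguments: {"type":"object","properties":{"deltas":{"type":"array","items":{"type":"array"}},"grip_force":{"type":"number"}},"required":["deltas"]}

```bash
ls; mkdir -p pics
cat > h.py <<'E'
import numpy as np, cv2
from cell import arm
def grab(n):
    p,d=arm.read_camera(n); np.savez(f'{n}.npz',p=p,d=d); return p,d
def px2w(n,u,v,d):
    c=arm.calibration(n)
    pc=np.array([(u-c['cx'])/c['fx']*d,(v-c['cy'])/c['fy']*d,d])
    return np.array(c['R']).T@(pc-np.array(c['t']))
def pxz(n,u,v,z):
    c=arm.calibration(n);R=np.array(c['R']);t=np.array(c['t'])
    o=-R.T@t; r=R.T@np.array([(u-c['cx'])/c['fx'],(v-c['cy'])/c['fy'],1]); return o+r*(z-o[2])/r[2]
def w2px(n,X):
    c=arm.calibration(n);p=np.array(c['R'])@np.array(X)+np.array(c['t'])
    return np.array([c['fx']*p[0]/p[2]+c['cx'],c['fy']*p[1]/p[2]+c['cy'],p[2]])
def save(name,im,s=1): cv2.imwrite(f'pics/{name}.png',cv2.resize(im[...,::-1],None,fx=s,fy=s,interpolation=cv2.INTER_CUBIC))
E
python3 - <<'E'
from h import *
s=arm.state();print(s)
for n in('top','side'):
    p,d=grab(n);c=arm.calibration(n);print(n,c);save(n,p,1.4)
print(arm.calibration('wrist'))
E
```

```text
pics
{'t': 0.0, 'qpos': array([71.3957411 , 26.89899356, -2.78564927, 87.8726607 ,  1.38213498,
       65.37315321, -4.714422  ]), 'qvel': array([-0.03676363,  0.02590072,  0.04443867, -0.0082121 ,  0.09640212,
        0.01002267,  0.05978428]), 'joint_torque': array([-4.44147827e-04, -5.10310435e+01, -4.61035164e-02, -2.37711525e+01,
        1.08018503e-02,  7.53082393e-03,  1.39808907e-05]), 'position': array([ 0.19662383, -0.64513645,  0.23024948]), 'orientation': array([[ 9.56544380e-01,  2.91586073e-01, -6.41177024e-04],
       [ 2.91586767e-01, -9.56542629e-01,  1.83176451e-03],
       [-7.91961359e-05, -1.93912279e-03, -9.99998117e-01]]), 'force': array([ 0.14852776,  0.20624228, -0.54277426]), 'torque': array([-0.00341729, -0.00925589,  0.07922718]), 'finger_gap': 0.9992737092577821}
top {'fx': 488.06952561386663, 'fy': 488.06952561386663, 'cx': 284.1717391846262, 'cy': 212.97413201674271, 'R': array([[ 0.00850983, -0.99986014, -0.01439702],
       [-0.99438903, -0.00694335, -0.10555682],
       [ 0.1054421 ,  0.01521451, -0.99430905]]), 't': array([-0.0794568 ,  0.49432963,  1.41291343])}
side {'fx': 418.6474605398043, 'fy': 418.6474605398043, 'cx': 280.5885992137581, 'cy': 211.2048260701667, 'R': array([[-0.91170452, -0.41084406,  0.00142579],
       [-0.23285554,  0.51386461, -0.82566425],
       [ 0.33848659, -0.75309383, -0.56416   ]]), 't': array([0.40135021, 0.24058178, 1.16502065])}
{'fx': 325.19226210127806, 'fy': 325.19226210127806, 'cx': 282.18804400875854, 'cy': 206.20109821400408, 'hand_eye': array([[ 1.74730543e-04, -9.46363960e-01, -3.23102500e-01,
         8.25155408e-02],
       [ 9.99999881e-01,  1.80788571e-05,  4.87836968e-04,
        -5.51020381e-04],
       [-4.55830000e-04, -3.23102547e-01,  9.46363850e-01,
        -1.43817685e-01],
       [ 0.00000000e+00,  0.00000000e+00,  0.00000000e+00,
         1.00000000e+00]])}
```

View pics/top.png

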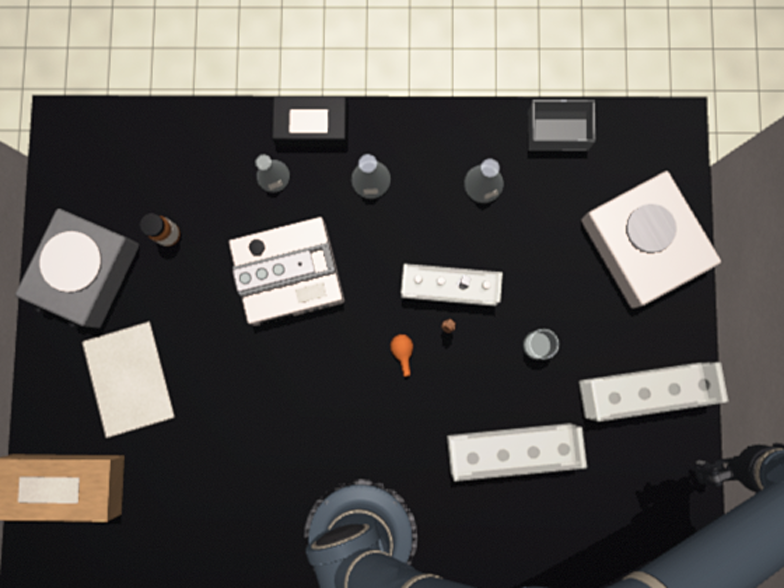

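View pics/side.png

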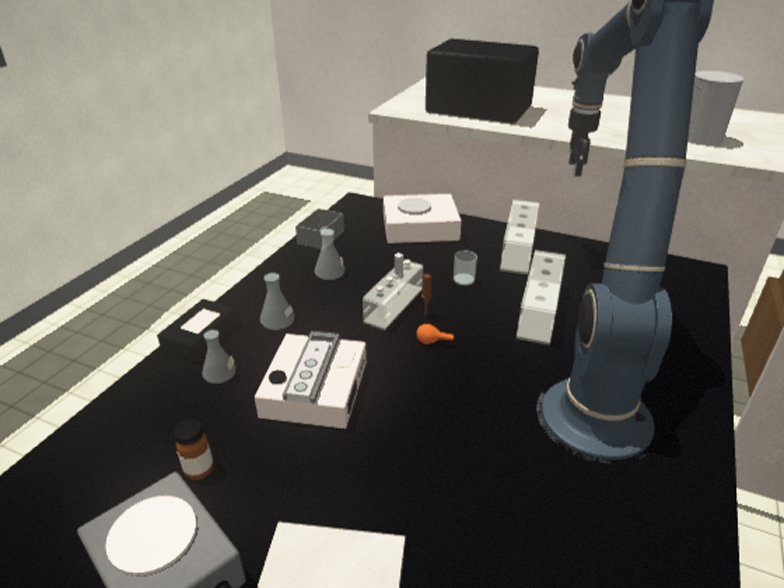

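Top picture (scale 1.4):
- The wanted tool is in the small clear rack at (463,284), third hole from the left.
- The brown look-alike stands free at (448,325).
- The larger racks at (516,452) and (652,390) are look-alikes.
- The photometer is at (286,270), with its hole near (300,264). The slide comes out to the left, roughly world +y.

Next I'll take close crops.

Run:
```python
from h import *
p=np.load('top.npz')['p']
a=cv2.resize(p[150:240,155:255],(800,720),interpolation=cv2.INTER_CUBIC)[:, :]
b=cv2.resize(p[180:245,280:365],(800,612),interpolation=cv2.INTER_CUBIC)
a=cv2.resize(p[150:236,158:252],None,fx=6,fy=6,interpolation=cv2.INTER_CUBIC)
b=cv2.resize(p[182:222,282:362],None,fx=6,fy=6,interpolation=cv2.INTER_CUBIC)
save('c1',a);save('c2',b,1.6)
```

```text
(no output)
```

View pics/c1.png

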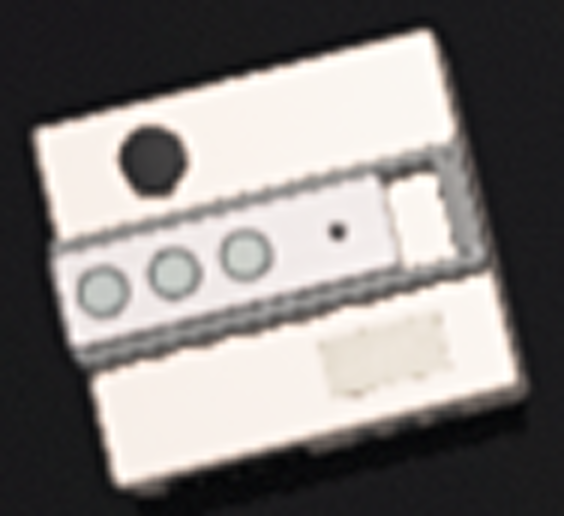

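View pics/c2.png

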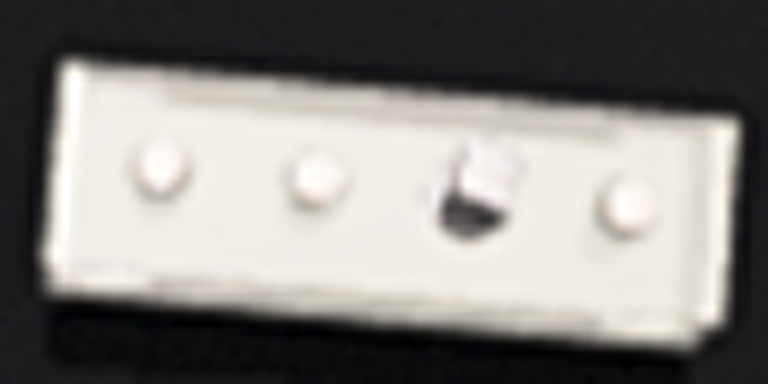

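Crop c1 shows the photometer's top corners at (35,130), (432,28), (525,392) and (118,490), and the hole at (337,231). Crop c2 shows tube tops at (162,165), (317,180) and (628,207), and the tool's handle top at about (487,170).

Run:
```python
from h import *
D=np.load('top.npz')['d']
def f(u,v,s,ou,ov): return (u+.5)/s-.5+ou,(v+.5)/s-.5+ov
P=[pxz('top',*f(u,v,6,158,150),.06) for u,v in[(35,130),(432,28),(525,392),(118,490)]]
for q in P: print(q.round(4))
print('c',np.mean(P,0).round(4),[np.linalg.norm(P[i]-P[i-1]).round(4) for i in range(4)])
for a,b in((0,1),(3,2)): print('yaw y-axis',np.degrees(np.arctan2(*(P[a]-P[b])[[1,0]])))
for a,b in((1,2),(0,3)): print('xaxis?',np.degrees(np.arctan2(*(P[a]-P[b])[[1,0]])))
hu=f(337,231,6,158,150);h=pxz('top',*hu,.08);print('hole',h,D[int(hu[1]),int(hu[0])],px2w('top',*hu,D[int(round(hu[1])),int(round(hu[0]))]))
w=[pxz('top',*f(u,v,6,158,150),.08) for u,v in[(103,292),(174,272),(245,254)]];print('win',np.round(w,4))
T=[pxz('top',*f(u,v,9.6,282,182),.095) for u,v in[(162,165),(317,180),(628,207)]]
for q in T: print('tube',q.round(4))
d=T[0]-T[2];print(np.linalg.norm(d),np.degrees(np.arctan2(d[1],d[0])))
print('tool from tubes',(T[0]+(T[2]-T[0])*92/138).round(4))
tu=f(487,170,9.6,282,182);print('tool top',pxz('top',*tu,.136).round(4),px2w('top',*tu,D[int(round(tu[1])),int(round(tu[0]))]).round(4))
r=[pxz('top',*f(u,v,9.6,282,182),.075) for u,v in[(65,65),(740,118),(47,290),(700,345)]];print('rack corners',np.round(r,4))
```

```text
[0.6111 0.2767 0.06  ]
[0.6625 0.0846 0.06  ]
[0.4849 0.0363 0.06  ]
[0.4363 0.2307 0.06  ]
c [0.5487 0.1571 0.06  ] [np.float64(0.1807), np.float64(0.1988), np.float64(0.1841), np.float64(0.2004)]
yaw y-axis 104.99550797168982
yaw y-axis 104.02434955779789
xaxis? 15.215192721065064
xaxis? 14.743195801518064
hole [0.55925715 0.12533857 0.08      ] 1.4018145 [0.56020191 0.12631326 0.07398206]
win [[0.5292 0.2362 0.08  ]
 [0.5391 0.2026 0.08  ]
 [0.5479 0.169  0.08  ]]
tube [ 0.5281 -0.1164  0.095 ]
tube [ 0.524  -0.1618  0.095 ]
tube [ 0.5166 -0.2526  0.095 ]
0.13666866625419075 85.17862980195378
tool from tubes [ 0.5204 -0.2072  0.095 ]
tool top [ 0.5217 -0.2081  0.136 ] [ 0.522  -0.2083  0.1336]
rack corners [[ 0.5607 -0.0877  0.075 ]
 [ 0.546  -0.2882  0.075 ]
 [ 0.4932 -0.0828  0.075 ]
 [ 0.4782 -0.2759  0.075 ]]
```

Request:
step_arm(
  deltas=[
    [[3.4,-2.5,-0.3],[0,0,0],4.5],
    [[3.4,-2.5,-0.3],[0,0,0],4.5],
    [[3.4,-2.5,-0.3],[0,0,0],4.5],
    [[3.4,-2.5,-0.3],[0,0,0],4.5],
    [[3.4,-2.5,-0.3],[0,0,0],4.5],
  ],
)

```text
t: 0.6
position: [0.3236, -0.4748, 0.2461]
orientation: [[0.957, 0.291, -0.0], [0.291, -0.957, 0.001], [-0.0, -0.001, -1.0]]
force: [0.3, -0.1, -0.5]
finger_gap: 0.528
```

Request:
step_arm(
  deltas=[
    [[3.4,-2.5,-0.3],[0,0,0],4.5],
    [[3.4,-2.5,-0.3],[0,0,0],4.5],
    [[3.4,-2.5,-0.3],[0,0,0],4.5],
    [[3.4,-2.5,-0.3],[0,0,0],4.5],
    [[3.4,-2.5,-0.3],[0,0,0],4.5],
  ],
)

```text
t: 1.1
position: [0.4497, -0.3058, 0.2612]
orientation: [[0.957, 0.291, -0.0], [0.291, -0.957, 0.0], [-0.0, -0.0, -1.0]]
force: [0.1, -0.8, -0.3]
finger_gap: 0.527
```

Request:
step_arm(
  deltas=[
    [[3.4,-2.5,0],[0,0,0],4.5],
    [[3.4,-2.5,0],[0,0,0],4.5],
    [[3.0,-2.5,0],[0,0,0],4.5],
    [[0,0,0],[0,0,0],4.5],
    [[0,0,0],[0,0,0],4.5],
  ],
)

```text
t: 1.6
position: [0.5211, -0.2062, 0.2609]
orientation: [[0.956, 0.294, -0.001], [0.294, -0.956, 0.0], [-0.001, -0.0, -1.0]]
force: [-1.0, 0.0, -0.7]
finger_gap: 0.527
```

```bash
cat >> h.py <<'E'
def wray(u,v):
    c=arm.calibration('wrist');x=(u-c['cx'])/c['fx'];y=(v-c['cy'])/c['fy'];r=np.hypot(x,y)+1e-12
    return np.array([x/r*np.sin(r),y/r*np.sin(r),np.cos(r)])
def wz(u,v,z,s):
    H=arm.calibration('wrist')['hand_eye'];R=s['orientation'];o=s['position']+R@H[:3,3];d=R@H[:3,:3]@wray(u,v)
    return o+d*(z-o[2])/d[2]
def w2wr(X,s):
    c=arm.calibration('wrist');H=c['hand_eye'];R=s['orientation']
    p=H[:3,:3].T@(R.T@(np.array(X)-s['position'])-H[:3,3]);th=np.arctan2(np.hypot(p[0],p[1]),p[2]);a=np.arctan2(p[1],p[0])
    return np.array([c['cx']+c['fx']*th*np.cos(a),c['cy']+c['fy']*th*np.sin(a)])
E
python3 - <<'E'
from h import *
s=arm.state();print(s['t'],s['position'],s['orientation'],s['force'],s['finger_gap'])
p,d=grab('wrist');np.save('ws',[s],allow_pickle=True)
uv=w2wr([.521,-.208,.136],s);print(uv, w2wr([.521,-.208,.075],s))
u,v=[int(x) for x in uv];u0=max(0,u-65);v0=max(0,v-65);print(u0,v0)
save('w1',p[v0:v0+130,u0:u0+130],4.6)
E
```

```text
1.6 [ 0.52111662 -0.20623676  0.26085894] [[ 9.55861795e-01  2.93814995e-01 -9.88441414e-04]
 [ 2.93815228e-01 -9.55862230e-01  9.61269812e-05]
 [-9.16570265e-04 -3.82303248e-04 -9.99999507e-01]] [-1.04662747  0.02299076 -0.73964247] 0.5265984228899433
[284.62852223 196.6775808 ] [284.20450311 179.39045787]
219 131
```

View pics/w1.png

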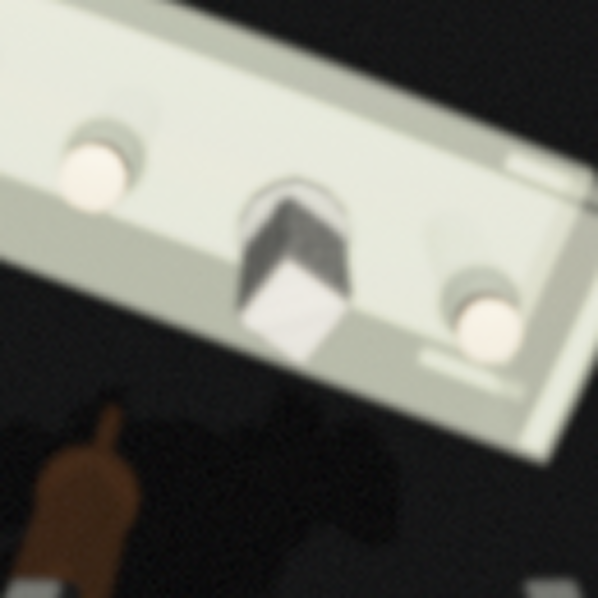

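The wrist crop shows the handle's top face with corners (291,258), (352,305), (302,363) and (240,315), so it sits at an angle to the rack. The brown look-alike is at lower left, around (90,490).

Run:
```python
from h import *
s=np.load('ws.npy',allow_pickle=True)[0]
g=lambda u,v:((u+.5)/4.6-.5+219,(v+.5)/4.6-.5+131)
C=np.array([wz(*g(*q),.136,s) for q in[(291,258),(352,305),(302,363),(240,315)]])
print(C.round(4),C.mean(0).round(4))
for i in range(4):
    e=C[(i+1)%4]-C[i];print(np.linalg.norm(e).round(4),np.degrees(np.arctan2(e[1],e[0])).round(1))
print('tubes',wz(*g(93,176),.095,s).round(4),wz(*g(488,330),.095,s).round(4))
print('collar',wz(*g(295,232),.081,s).round(4))
d=np.load('top.npz')['d'];
for u,v in((320,232),(319,230),(321,233),(320,234)): print('brown',px2w('top',u,v,d[v,u]).round(3))
```

```text
[[ 0.5289 -0.2031  0.136 ]
 [ 0.5235 -0.2167  0.136 ]
 [ 0.5097 -0.2112  0.136 ]
 [ 0.5154 -0.1972  0.136 ]] [ 0.5193 -0.207   0.136 ]
0.0147 -111.5
0.0149 158.1
0.0151 67.8
0.0147 -23.7
tubes [ 0.5231 -0.1608  0.095 ] [ 0.5152 -0.2524  0.095 ]
collar [ 0.5203 -0.2066  0.081 ]
brown [ 0.434 -0.176  0.111]
brown [ 0.439 -0.173  0.117]
brown [ 0.431 -0.179  0.115]
brown [ 0.429 -0.177  0.097]
```

Request:
step_arm(
  deltas=[
    [[0,0,0],[0,0,-8.0],4.5],
    [[0,0,0],[0,0,-8.0],4.5],
    [[0,0,0],[0,0,-8.0],4.5],
    [[0,0,0],[0,0,-8.0],4.5],
    [[0,0,0],[0,0,-8.0],4.5],
  ],
)

```text
t: 2.15
position: [0.5198, -0.2093, 0.2611]
orientation: [[0.544, 0.839, -0.001], [0.839, -0.544, -0.001], [-0.001, -0.0, -1.0]]
force: [-0.4, -0.1, -0.2]
finger_gap: 0.529
```

Request:
step_arm(
  deltas=[
    [[0,0,0],[0,0,-8.0],4.5],
    [[0,0,0],[0,0,-2.2],4.5],
    [[0,0,4.0],[0,0,0],4.5],
    [[0,0,4.0],[0,0,0],4.5],
    [[0,0,2.0],[0,0,0],4.5],
  ],
)

```text
t: 2.65
position: [0.5178, -0.209, 0.158]
orientation: [[0.392, 0.92, -0.005], [0.92, -0.392, 0.001], [-0.002, -0.005, -1.0]]
force: [0.0, -0.4, 0.3]
finger_gap: 0.524
```

Request:
step_arm(
  deltas=[
    [[0,0,0],[0,0,0],4.5],
    [[0,0,0],[0,0,0],4.5],
    [[0,0,0],[0,0,0],4.5],
    [[0,0,0],[0,0,0],4.5],
    [[0,0,0],[0,0,0],4.5],
  ],
)

```text
t: 3.15
position: [0.5216, -0.2074, 0.1625]
orientation: [[0.389, 0.921, 0.002], [0.921, -0.389, -0.001], [-0.0, 0.002, -1.0]]
force: [-1.0, -0.8, 0.3]
finger_gap: 0.526
```

```bash
cat >> h.py <<'E'
def yaw(s): return np.degrees(np.arctan2(*s['orientation'][[1,0],0]))
def dt(s,X): return (s['orientation'].T@(np.array(X)-s['position'])*100).round(2)
E
python3 - <<'E'
from h import *
s=arm.state();print(s['position'],yaw(s),s['orientation'][:,2],dt(s,[.520,-.207,.093]),s['qpos'])
E
```

```text
[ 0.52161071 -0.20741946  0.16249571] 67.13601062362925 [ 0.00196969 -0.0010151  -0.99999754] [-0.02 -0.18  6.95] [ 36.39346514  22.30856535 -24.19740301 106.79549314  11.25681898
  53.09673519 -15.84048652]
```

Request:
step_arm(
  deltas=[
    [[0,-0.1,2.0],[0,0,0],4.5],
    [[0,0,2.0],[0,0,0],4.5],
    [[0,0,1.9],[0,0,0],4.5],
    [[0,0,1.0],[0,0,0],4.5],
    [[0,0,0],[0,0,0],4.5],
  ],
)

```text
t: 3.65
position: [0.5195, -0.2065, 0.0914]
orientation: [[0.388, 0.922, -0.002], [0.922, -0.388, 0.001], [-0.0, -0.002, -1.0]]
force: [-0.1, 0.7, 0.7]
finger_gap: 0.525
```

Request:
step_arm(
  deltas=[
    [[0,0,0],[0,0,0],2.4],
    [[0,0,0],[0,0,0],2.0],
    [[0,0,0],[0,0,0],1.4],
    [[0,0,0],[0,0,0],0.8],
    [[0,0,0],[0,0,0],0.8],
  ],
  grip_force=40,
)

```text
t: 4.15
position: [0.5209, -0.2069, 0.0934]
orientation: [[0.388, 0.922, 0.002], [0.922, -0.388, -0.001], [-0.0, 0.002, -1.0]]
force: [0.4, 0.2, 5.4]
finger_gap: 0.182
```

Request:
step_arm(
  deltas=[
    [[0,0,0],[0,0,0],0.5],
    [[0,0,0],[0,0,0],0.5],
    [[0,0,0],[0,0,0],0.5],
    [[0,0,0],[0,0,0],0.5],
    [[0,0,0],[0,0,0],0.5],
  ],
  grip_force=70,
)

```text
t: 4.65
position: [0.5209, -0.2069, 0.0934]
orientation: [[0.388, 0.922, 0.002], [0.922, -0.388, -0.001], [-0.0, 0.002, -1.0]]
force: [-0.1, 0.9, 5.2]
finger_gap: 0.178
```

Run:
```python
from h import *
s=arm.state();print(s['position'],yaw(s),s['orientation'][:,2],s['force'],s['torque'],s['finger_gap']*85)
```

```text
[ 0.52093429 -0.20687104  0.0934439 ] 67.1541381019063 [ 1.81124787e-03 -8.25989923e-04 -9.99998019e-01] [-0.07629009  0.9299284   5.15773816] [-0.00848568  0.19835402 -0.00730599] 15.121604336784895
```

Request:
step_arm(
  deltas=[
    [[0,0,-1.0],[0,0,0],0.5],
    [[0,0,-2.0],[0,0,0],0.5],
    [[0,0,-3.0],[0,0,0],0.5],
    [[0,0,-3.5],[0,0,0],0.5],
    [[0,0,-3.0],[0,0,0],0.5],
  ],
)

```text
t: 5.15
position: [0.5199, -0.2066, 0.2191]
orientation: [[0.388, 0.922, 0.0], [0.922, -0.388, -0.0], [0.0, 0.0, -1.0]]
force: [-0.1, -0.2, -1.0]
finger_gap: 0.18
```

Run:
```python
from h import *
s=arm.state();print(s['position'],yaw(s),s['force'],s['finger_gap']*85,dt(s,[.5585,.1245,.215]))
```

```text
[ 0.51991732 -0.20664518  0.21910775] 67.15314544025068 [-0.14418719 -0.17333844 -0.95897566] 15.28793096714952 [32.01 -9.3   0.41]
```

Request:
step_arm(
  deltas=[
    [[2.0,-0.6,0],[0,0,0],0.5],
    [[3.0,-0.9,0],[0,0,0],0.5],
    [[4.0,-1.2,0],[0,0,0],0.5],
    [[4.0,-1.2,0],[0,0,0],0.5],
    [[4.0,-1.2,0],[0,0,0],0.5],
  ],
)

```text
t: 5.65
position: [0.5387, -0.0289, 0.2176]
orientation: [[0.389, 0.921, -0.0], [0.921, -0.389, -0.0], [-0.0, 0.0, -1.0]]
force: [0.6, -0.6, -0.7]
finger_gap: 0.175
```

Request:
step_arm(
  deltas=[
    [[4.0,-1.2,0],[0,0,0],0.5],
    [[4.0,-1.2,0],[0,0,0],0.5],
    [[3.0,-0.9,0.6],[0,0,0],0.5],
    [[2.5,-0.6,0.7],[0,0,0],0.5],
    [[1.4,-0.3,0.7],[0,0,0],0.5],
  ],
)

```text
t: 6.15
position: [0.5578, 0.1264, 0.1975]
orientation: [[0.385, 0.923, 0.0], [0.923, -0.385, 0.001], [0.001, -0.0, -1.0]]
force: [-0.4, -0.1, -0.7]
finger_gap: 0.173
```

Request:
step_arm(
  deltas=[
    [[0,0,0.7],[0,0,0],0.5],
    [[0,0,0.6],[0,0,0],0.5],
    [[0,0,0],[0,0,0],0.5],
    [[0,0,0],[0,0,0],0.5],
    [[0,0,0],[0,0,0],0.5],
  ],
)

```text
t: 6.65
position: [0.5586, 0.1224, 0.1847]
orientation: [[0.39, 0.921, 0.001], [0.921, -0.39, -0.0], [-0.0, 0.001, -1.0]]
force: [0.2, 1.5, -0.7]
finger_gap: 0.176
```

Run:
```python
from h import *
s=arm.state();print(s['t'],s['position'],yaw(s),s['orientation'][:,2],s['force'],s['torque'],s['finger_gap']*85)
p,d=grab('wrist');np.save('ws',[s],allow_pickle=True)
R=s['orientation'];tip=s['position']+R@[0,0,.0734];print(tip,w2wr(tip,s),w2wr([.5585,.1245,.08],s))
u,v=[int(x) for x in w2wr(tip,s)];u0=u-50;v0=v-50;print(u0,v0)
save('w2',p[v0:v0+100,u0:u0+100],6)
```

```text
6.65 [0.55861166 0.12237992 0.1846923 ] 67.05957861839603 [ 6.72727580e-04 -3.01839025e-04 -9.99999728e-01] [ 0.17249609  1.49937014 -0.72579409] [-0.02196639  0.03572818 -0.022058  ] 14.97641868247986
[0.55866104 0.12235776 0.11129232] [283.32540434 218.04859045] [281.96456461 201.91256072]
233 168
```

View pics/w2.png

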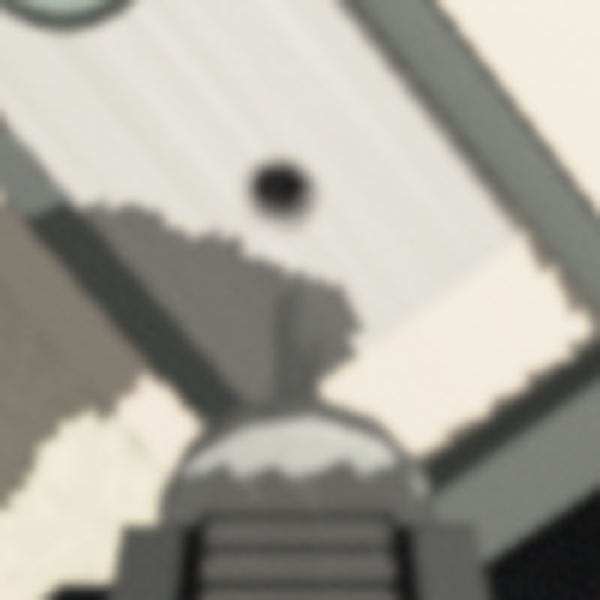

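Hole at (280,187) in the crop. The pin is faint in the shadow, with its tip near (298,293). I'll stretch the contrast to see the tip better.

Run:
```python
from h import *
p=np.load('wrist.npz')['p'];c=p[190:235,262:307].astype(float)
c=np.clip((c-60)/(150-60)*255,0,255).astype(np.uint8);save('w3',c,13)
s=np.load('ws.npy',allow_pickle=True)[0]
g=lambda u,v:((u+.5)/6-.5+233,(v+.5)/6-.5+168)
print('hole',wz(*g(280,187),.08,s),'tip',wz(*g(298,293),.1113,s))
```

```text
hole [0.55753602 0.12780353 0.08      ] tip [0.5584399  0.12380892 0.1113    ]
```

View pics/w3.png

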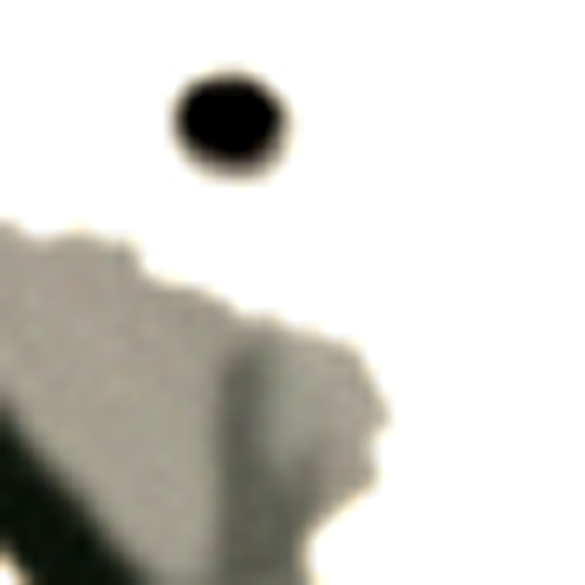

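The pin runs between columns 225 and 305 with its tip's near edge at row ~338, so the tip centre is about (265,378). The hole is at (232,121).

Run:
```python
from h import *
s=np.load('ws.npy',allow_pickle=True)[0]
g=lambda u,v:((u+.5)/13-.5+262,(v+.5)/13-.5+190)
h=wz(*g(232,122),.08,s);t=wz(*g(265,378),.1113,s);print(h,t,h-t)
print((s['orientation'].T@(h-t)*100).round(2));s=arm.state();print(s['position'],s['orientation'][:,2])
```

```text
[0.55757833 0.12762761 0.08      ] [0.55756943 0.12235134 0.1113    ] [ 8.89370779e-06  5.27627074e-03 -3.13000000e-02]
[ 0.49 -0.21  3.13]
[0.55860449 0.12262194 0.18473815] [ 7.65145036e-04 -1.93653719e-04 -9.99999689e-01]
```

Request:
step_arm(
  deltas=[
    [[0.5,-0.2,0.5],[0,0,0],0.5],
    [[0,0,0.8],[0,0,0],0.5],
    [[0,0,0.8],[0,0,0],0.5],
    [[0,0,0.5],[0,0,0],0.5],
    [[0,0,0],[0,0,0],0.5],
  ],
)

```text
t: 7.2
position: [0.5577, 0.1284, 0.157]
orientation: [[0.388, 0.922, -0.002], [0.922, -0.388, -0.001], [-0.001, -0.002, -1.0]]
force: [0.3, -0.1, -0.3]
finger_gap: 0.177
```

Request:
step_arm(
  deltas=[
    [[0,0,0],[0,0,0],0.5],
    [[0,0,0],[0,0,0],0.5],
    [[0,0,0],[0,0,0],0.5],
    [[0,0,0],[0,0,0],0.5],
    [[0,0,0],[0,0,0],0.5],
  ],
)

```text
t: 7.7
position: [0.5585, 0.1287, 0.1585]
orientation: [[0.388, 0.921, 0.0], [0.921, -0.388, -0.0], [0.0, 0.0, -1.0]]
force: [0.2, -0.1, -0.3]
finger_gap: 0.178
```

Run:
```python
from h import *
s=arm.state();print(s['t'],s['position'],yaw(s),s['orientation'][:,2],s['force'],s['torque'],s['finger_gap']*85)
p,d=grab('wrist');np.save('ws',[s],allow_pickle=True)
tip=s['position']+s['orientation']@[0,0,.0734];print(tip,w2wr(tip,s),w2wr([.5576,.1276,.08],s))
u,v=[int(x) for x in w2wr(tip,s)];u0=u-22;v0=v-30;print(u0,v0)
c=p[v0:v0+45,u0:u0+45].astype(float)
save('w4',np.clip((c-30)/(200-30)*255,0,255).astype(np.uint8),13)
```

```text
7.7 [0.55850083 0.12871529 0.15849261] 67.14433359359033 [ 3.88014467e-04 -5.98899583e-05 -9.99999923e-01] [ 0.21692134 -0.06425553 -0.32101948] [-0.02941568 -0.05653829 -0.04390316] 15.133578214982801
[0.55852931 0.12871089 0.08509262] [283.32647562 218.04995165] [282.72020713 217.33025251]
261 188
```

View pics/w4.png

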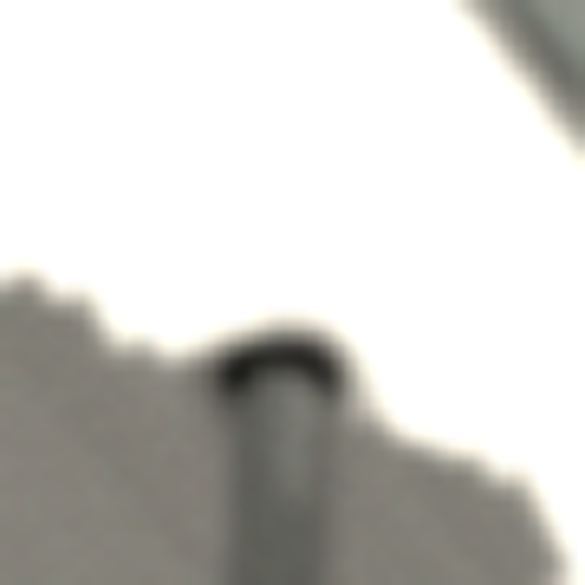

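The hole's dark crescent spans columns 215–345 with its near edge at row ~345. The pin spans 235–328 with its near edge at row ~372. The two line up closely.

Run:
```python
from h import *
s=np.load('ws.npy',allow_pickle=True)[0]
g=lambda u,v:((u+.5)/13-.5+261,(v+.5)/13-.5+188)
R=s['orientation']
h=wz(*g(280,345),.08,s)-R[:,0]*.0036;t=wz(*g(282,372),.0851,s)-R[:,0]*.0025;print(h,t,(R.T@(h-t)*100).round(2))
```

```text
[0.55675303 0.12680201 0.07999966] [0.55739975 0.12804904 0.08509976] [-0.14 -0.01  0.51]
```

Request:
step_arm(
  deltas=[
    [[-0.12,0,0.1],[0,0,0],0.5],
    [[0,0,0.2],[0,0,0],0.5],
    [[0,0,0.2],[0,0,0],0.5],
    [[0,0,0.2],[0,0,0],0.5],
    [[0,0,0],[0,0,0],0.5],
  ],
)

```text
t: 8.25
position: [0.5577, 0.1275, 0.1509]
orientation: [[0.388, 0.922, -0.001], [0.922, -0.388, -0.0], [-0.0, -0.001, -1.0]]
force: [-0.9, -0.8, -0.2]
finger_gap: 0.181
```

Run:
```python
from h import *
s=arm.state();print(s['t'],s['position'],s['orientation'][:,2],s['force'],s['torque'])
```

```text
8.25 [0.55770242 0.12754145 0.15088336] [-6.91923242e-04 -2.23078580e-04 -9.99999736e-01] [-0.91741303 -0.83249786 -0.20363271] [ 0.01565066  0.01417353 -0.02697479]
```

Request:
step_arm(
  deltas=[
    [[0,0,0.1],[0,0,0],0.5],
    [[0,0,0.1],[0,0,0],0.5],
    [[0,0,0],[0,0,0],0.5],
    [[0,0,0],[0,0,0],0.5],
    [[0,0,0],[0,0,0],0.5],
  ],
)

```text
t: 8.75
position: [0.558, 0.1276, 0.1494]
orientation: [[0.388, 0.922, 0.0], [0.922, -0.388, -0.0], [0.0, 0.0, -1.0]]
force: [-0.5, 0.6, 0.3]
finger_gap: 0.179
```

Request:
step_arm(
  deltas=[
    [[0,0,0.1],[0,0,0],0.5],
    [[0,0,0.1],[0,0,0],0.5],
    [[0,0,0],[0,0,0],0.5],
    [[0,0,0],[0,0,0],0.5],
    [[0,0,0],[0,0,0],0.5],
  ],
)

```text
t: 9.25
position: [0.558, 0.1276, 0.1473]
orientation: [[0.388, 0.922, 0.0], [0.922, -0.388, -0.0], [-0.0, 0.0, -1.0]]
force: [-0.1, -0.5, -0.6]
finger_gap: 0.175
```

Request:
step_arm(
  deltas=[
    [[0,0,0.1],[0,0,0],0.5],
    [[0,0,0.1],[0,0,0],0.5],
    [[0,0,0],[0,0,0],0.5],
    [[0,0,0],[0,0,0],0.5],
    [[0,0,0],[0,0,0],0.5],
  ],
)

```text
t: 9.75
position: [0.5581, 0.1277, 0.1456]
orientation: [[0.388, 0.921, 0.0], [0.921, -0.388, -0.0], [0.0, 0.0, -1.0]]
force: [0.2, 0.1, 2.6]
finger_gap: 0.176
```

Request:
step_arm(
  deltas=[
    [[0,0,0.1],[0,0,0],0.5],
    [[0,0,0.1],[0,0,0],0.5],
    [[0,0,0.1],[0,0,0],0.5],
    [[0,0,0],[0,0,0],0.5],
    [[0,0,0],[0,0,0],0.5],
  ],
)

```text
t: 10.25
position: [0.5581, 0.1277, 0.1427]
orientation: [[0.388, 0.921, 0.001], [0.921, -0.388, -0.0], [0.0, 0.001, -1.0]]
force: [-1.1, 0.0, 5.7]
finger_gap: 0.174
```

Request:
step_arm(
  deltas=[
    [[0,0,0.1],[0,0,0],0.5],
    [[0,0,0.1],[0,0,0],0.5],
    [[0,0,0.05],[0,0,0],0.5],
    [[0,0,0],[0,0,0],0.5],
    [[0,0,0],[0,0,0],0.5],
  ],
)

```text
t: 10.75
position: [0.5582, 0.1278, 0.1406]
orientation: [[0.388, 0.922, 0.001], [0.922, -0.388, -0.0], [0.0, 0.001, -1.0]]
force: [-2.0, -0.6, 7.7]
finger_gap: 0.181
```

Run:
```python
from h import *
s=arm.state();print(s['t'],s['position'],s['orientation'][:,2],s['force'],s['torque'])
R=s['orientation']
for a in(14.4,15,15.5):
    y=np.array([-np.sin(np.radians(a)),np.cos(np.radians(a)),0]);print(a,(R.T@y*6.2).round(2))
```

```text
10.75 [0.55821079 0.12778956 0.14055913] [ 7.58999446e-04 -7.93785828e-05 -9.99999709e-01] [-2.04086511 -0.59154484  7.6621253 ] [-0.1934728  0.4988365  0.0116881]
14.4 [ 4.94 -3.75 -0.  ]
15 [ 4.9 -3.8 -0. ]
15.5 [ 4.86 -3.85 -0.  ]
```

Request:
step_arm(
  deltas=[
    [[-0.03,-0.04,0.05],[0,0,0],0.5],
    [[0,0,0],[0,0,0],0.5],
    [[0.08,-0.06,0],[0,0,0],0.5],
    [[0.08,-0.06,0],[0,0,0],0.5],
    [[0,0,0],[0,0,0],0.5],
  ],
)

```text
t: 11.25
position: [0.5579, 0.1285, 0.1402]
orientation: [[0.389, 0.921, 0.002], [0.921, -0.389, -0.002], [-0.001, 0.002, -1.0]]
force: [-0.3, -2.2, 7.1]
finger_gap: 0.18
```

Request:
step_arm(
  deltas=[
    [[0.08,-0.06,0],[0,0,0],0.5],
    [[0.08,-0.06,0],[0,0,0],0.5],
    [[0.08,-0.06,0],[0,0,0],0.5],
    [[0,0,0],[0,0,0],0.5],
    [[0,0,0],[0,0,0],0.5],
  ],
)

```text
t: 11.75
position: [0.5572, 0.1313, 0.1402]
orientation: [[0.389, 0.921, 0.002], [0.921, -0.389, -0.002], [-0.001, 0.002, -1.0]]
force: [0.3, -2.1, 8.1]
finger_gap: 0.175
```

Run:
```python
from h import *
s=arm.state();print(s['t'],s['position'],s['orientation'][:,2],s['force'],s['torque'])
```

```text
11.75 [0.55718714 0.13129755 0.14023056] [ 0.00186027 -0.00174634 -0.99999674] [ 0.31548556 -2.08821456  8.13321911] [-0.76730701  0.14087247 -0.04757486]
```

Request:
step_arm(
  deltas=[
    [[0.16,-0.12,0.04],[0,0,0],0.5],
    [[0.16,-0.12,0],[0,0,0],0.5],
    [[0.16,-0.12,0],[0,0,0],0.5],
    [[0.16,-0.12,0],[0,0,0],0.5],
    [[0,0,0],[0,0,0],0.5],
  ],
)

```text
t: 12.25
position: [0.5551, 0.1392, 0.1399]
orientation: [[0.389, 0.921, 0.002], [0.921, -0.389, -0.002], [-0.001, 0.002, -1.0]]
force: [-1.7, -2.7, 8.8]
finger_gap: 0.183
```

Run:
```python
from h import *
s=arm.state();print(s['t'],s['position'],s['orientation'][:,2],s['force'],s['torque'])
```

```text
12.25 [0.55511719 0.13925    0.13987151] [ 0.00172003 -0.00175336 -0.99999698] [-1.72412118 -2.70506954  8.75727929] [-0.67962993  0.32649922 -0.02056311]
```

Request:
step_arm(
  deltas=[
    [[0.18,-0.16,0],[0,0,0],0.5],
    [[0.2,-0.16,0],[0,0,0],0.5],
    [[0.2,-0.155,0],[0,0,0],0.5],
    [[0.2,-0.155,0],[0,0,0],0.5],
    [[0.2,-0.155,0],[0,0,0],0.5],
  ],
)

```text
t: 12.75
position: [0.552, 0.151, 0.1399]
orientation: [[0.389, 0.921, 0.002], [0.921, -0.389, -0.002], [-0.001, 0.003, -1.0]]
force: [-0.4, -2.7, 8.0]
finger_gap: 0.176
```

Run:
```python
from h import *
s=arm.state();print(s['t'],s['position'],s['orientation'][:,2],s['force'],s['torque'])
```

```text
12.75 [0.55195944 0.15098166 0.13989486] [ 0.00210732 -0.00205154 -0.99999568] [-0.39417354 -2.72082528  7.95589493] [-0.92430652  0.17328249 -0.03045535]
```

Request:
step_arm(
  deltas=[
    [[0.2,-0.155,0.02],[0,0,0],0.5],
    [[0.2,-0.155,0],[0,0,0],0.5],
    [[0.2,-0.155,0],[0,0,0],0.5],
    [[0.2,-0.155,0],[0,0,0],0.5],
    [[0.2,-0.155,0],[0,0,0],0.5],
  ],
)

```text
t: 13.25
position: [0.5487, 0.1632, 0.1397]
orientation: [[0.389, 0.921, 0.002], [0.921, -0.389, -0.002], [-0.001, 0.003, -1.0]]
force: [-0.1, -2.9, 9.6]
finger_gap: 0.172
```

Request:
step_arm(
  deltas=[
    [[0.2,-0.155,0],[0,0,0],0.5],
    [[0.2,-0.155,0],[0,0,0],0.5],
    [[0.2,-0.155,0],[0,0,0],0.5],
    [[0.2,-0.155,0],[0,0,0],0.5],
    [[0,0,0],[0,0,0],0.5],
  ],
)

```text
t: 13.75
position: [0.5458, 0.1736, 0.1397]
orientation: [[0.388, 0.921, 0.002], [0.921, -0.388, -0.001], [-0.001, 0.002, -1.0]]
force: [-0.3, -2.0, 9.1]
finger_gap: 0.177
```

Run:
```python
from h import *
s=arm.state();print(s['t'],s['position'],s['orientation'][:,2],s['force'],s['torque'])
d=(s['position']-[.558,.1277,.1456]);print(d@[-.2588,.9659,0],d@[.9659,.2588,0])
```

```text
13.75 [0.54584478 0.17359646 0.13971054] [ 0.00182913 -0.0014402  -0.99999729] [-0.2836282  -1.9632187   9.08920259] [-0.67093813  0.26601721  0.03510317]
0.04747716224177877 0.0001372811956148484
```

Request:
step_arm(
  deltas=[
    [[0.2,-0.155,0],[0,0,0],0.5],
    [[0.2,-0.155,0],[0,0,0],0.5],
    [[0.2,-0.155,0],[0,0,0],0.5],
    [[0.16,-0.12,0],[0,0,0],0.5],
    [[0,0,0],[0,0,0],0.5],
  ],
)

```text
t: 14.25
position: [0.5434, 0.1828, 0.1397]
orientation: [[0.389, 0.921, 0.002], [0.921, -0.389, -0.001], [-0.001, 0.002, -1.0]]
force: [-0.9, -2.4, 8.0]
finger_gap: 0.178
```

Request:
step_arm(
  deltas=[
    [[0.08,-0.06,0],[0,0,0],0.5],
    [[0.08,-0.06,0],[0,0,0],0.5],
    [[0,0,0],[0,0,0],0.5],
    [[0,0,0],[0,0,0],0.5],
    [[0,0,0],[0,0,0],0.5],
  ],
)

```text
t: 14.75
position: [0.543, 0.1845, 0.1397]
orientation: [[0.389, 0.921, 0.002], [0.921, -0.389, -0.002], [-0.001, 0.002, -1.0]]
force: [-0.6, -2.9, 9.0]
finger_gap: 0.176
```

Run:
```python
from h import *
s=arm.state();print(s['t'],s['position'],s['orientation'][:,2],s['force'],s['torque'])
d=(s['position']-[.558,.1277,.1456]);print(d@[-.2588,.9659,0],d@[.9659,.2588,0])
```

```text
14.75 [0.5429953  0.1844983  0.13966339] [ 0.00174958 -0.00158542 -0.99999721] [-0.55289415 -2.92505533  8.95653013] [-0.77189691  0.25702783 -0.01543215]
0.05874469593074404 0.00020635829721047776
```

Request:
step_arm(
  deltas=[
    [[0.08,-0.06,0],[0,0,0],0.5],
    [[0.04,-0.03,0],[0,0,0],0.5],
    [[0,0,0],[0,0,0],0.5],
    [[0,0,0],[0,0,0],0.5],
    [[0,0,0],[0,0,0],0.5],
  ],
)

```text
t: 15.25
position: [0.5426, 0.1859, 0.1397]
orientation: [[0.389, 0.921, 0.002], [0.921, -0.389, -0.002], [-0.001, 0.002, -1.0]]
force: [-0.2, -2.6, 9.5]
finger_gap: 0.176
```

Request:
step_arm(
  deltas=[
    [[0.06,-0.045,0],[0,0,0],0.5],
    [[0.04,-0.03,0],[0,0,0],0.5],
    [[0,0,0],[0,0,0],0.5],
    [[0,0,0],[0,0,0],0.5],
    [[0,0,0],[0,0,0],0.5],
  ],
)

```text
t: 15.75
position: [0.5426, 0.1862, 0.1396]
orientation: [[0.389, 0.921, 0.002], [0.921, -0.389, -0.003], [-0.002, 0.003, -1.0]]
force: [-0.7, -4.4, 9.2]
finger_gap: 0.178
```

Request:
step_arm(
  deltas=[
    [[-0.08,0.06,0],[0,0,0],0.5],
    [[0,0,-0.2],[0,0,0],0.5],
    [[0,0,-0.3],[0,0,0],0.5],
    [[0,0,-0.4],[0,0,0],0.5],
    [[0,0,0],[0,0,0],0.5],
  ],
)

```text
t: 16.25
position: [0.5419, 0.1863, 0.1476]
orientation: [[0.389, 0.921, 0.0], [0.921, -0.389, -0.001], [-0.001, 0.001, -1.0]]
force: [0.9, -2.4, 0.7]
finger_gap: 0.175
```

Run:
```python
from h import *
s=arm.state();print(s['t'],s['position'],s['orientation'][:,2],s['force'],s['torque'],s['finger_gap']*85)
```

```text
16.25 [0.54185699 0.18625232 0.14758794] [ 2.39030450e-04 -1.16025246e-03 -9.99999298e-01] [ 0.85889111 -2.35604857  0.71402384] [-0.66156824 -0.21491722  0.00871549] 14.855915579045918
```

Request:
step_arm(
  deltas=[
    [[-0.1,0.08,0],[0,0,0],0.5],
    [[0,0,-0.3],[0,0,0],0.5],
    [[0,0,-0.5],[0,0,0],0.5],
    [[0,0,-1.0],[0,0,0],0.5],
    [[0,0,-2.0],[0,0,0],0.5],
  ],
)

```text
t: 16.75
position: [0.541, 0.186, 0.1854]
orientation: [[0.388, 0.922, -0.003], [0.922, -0.388, -0.0], [-0.001, -0.003, -1.0]]
force: [0.0, -0.3, -1.2]
finger_gap: 0.177
```

Request:
step_arm(
  deltas=[
    [[0,0,-2.0],[0,0,0],0.5],
    [[0,0,-1.0],[0,0,0],0.5],
    [[0,0,0],[0,0,0],0.5],
    [[0,0,0],[0,0,0],0.5],
    [[0,0,0],[0,0,0],0.5],
  ],
)

```text
t: 17.25
position: [0.5414, 0.1856, 0.2147]
orientation: [[0.388, 0.922, -0.002], [0.922, -0.388, -0.001], [-0.001, -0.001, -1.0]]
force: [0.1, -1.0, -0.5]
finger_gap: 0.178
```

Run:
```python
from h import *
s=arm.state();print(s['t'],s['position'],s['orientation'][:,2],s['force'],s['torque'],s['finger_gap']*85)
p,d=grab('wrist');np.save('ws',[s],allow_pickle=True)
tip=s['position']+s['orientation']@[0,0,.0734];print(tip,w2wr(tip,s),w2wr([.5422,.186,.08],s))
P,D=grab('top')
a=cv2.resize(p[110:260,180:380],(800,600),interpolation=cv2.INTER_CUBIC)[:, :]
save('w5',a)
```

```text
17.25 [0.54138483 0.18556394 0.21468491] [-1.81066028e-03 -6.51092075e-04 -9.99998149e-01] [ 0.09416184 -1.04588992 -0.46796468] [ 0.05337914  0.02478298 -0.00691906] 15.131011291132147
[0.54125192 0.18551615 0.14128505] [283.32965393 218.04827096] [283.99678039 192.56152247]
```

View pics/w5.png

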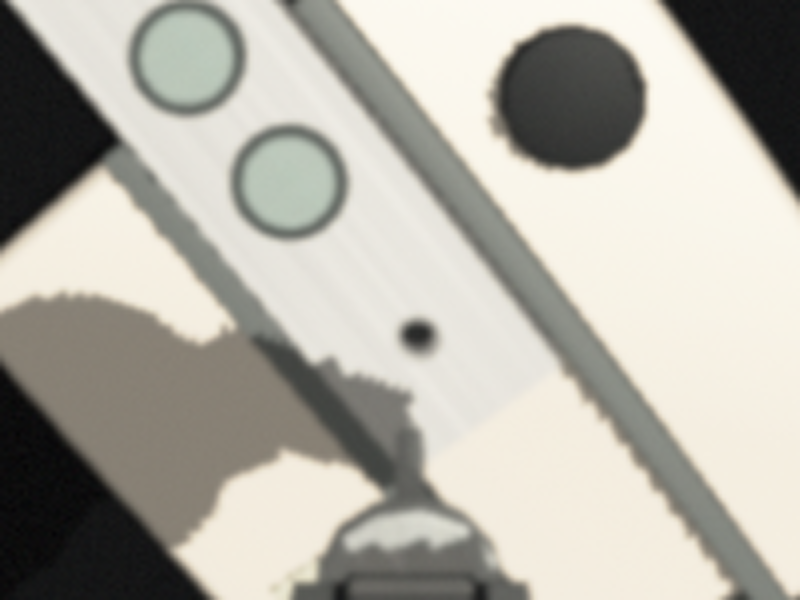

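The slide is out. The hole is now at (418,336) in this crop and the windows have moved outward. I'll measure the travel.

Run:
```python
from h import *
s=np.load('ws.npy',allow_pickle=True)[0]
h=wz((418.5)/4-.5+180,(336.5)/4-.5+110,.08,s);h0=np.array([.55758,.12763,.08]);h1=np.array([.55675,.12680,.08])
for a in(h0,h1): print(h,np.linalg.norm(h-a),np.degrees(np.arctan2(-(h-a)[0],(h-a)[1])))
P=np.load('top.npz')['p'];print(w2px('top',[.5422,.186,.08]))
z=np.load('wrist.npz')['d'];print(z[188:200,278:291].round(4))
```

```text
[0.54192242 0.1850413  0.08      ] 0.059508127855499575 15.255073391468658
[0.54192242 0.1850413  0.08      ] 0.06009913693245499 14.28342425409674
[192.40938167 193.86141172   1.39336931]
[[0.2866 0.2869 0.287  0.2868 0.2876 0.2874 0.2869 0.2888 0.2874 0.2871
  0.2865 0.287  0.2875]
 [0.2861 0.2858 0.288  0.2881 0.2877 0.2876 0.2885 0.287  0.2869 0.2873
  0.2876 0.289  0.2877]
 [0.2883 0.2887 0.2886 0.2889 0.2892 0.2893 0.296  0.29   0.2894 0.2891
  0.2882 0.2872 0.2882]
 [0.2887 0.2886 0.2878 0.2908 0.2967 0.2965 0.296  0.2968 0.2964 0.2958
  0.2878 0.2885 0.2892]
 [0.288  0.2886 0.2892 0.2963 0.2957 0.2964 0.2959 0.296  0.297  0.2969
  0.2901 0.2892 0.2884]
 [0.2886 0.2887 0.296  0.2967 0.2967 0.2975 0.2961 0.2976 0.2963 0.2964
  0.2965 0.2904 0.2882]
 [0.2881 0.2908 0.2973 0.2978 0.2976 0.2976 0.2983 0.2973 0.2965 0.2971
  0.296  0.2903 0.2912]
 [0.2906 0.291  0.2947 0.2975 0.2971 0.2978 0.2978 0.2986 0.2979 0.2988
  0.2936 0.2911 0.2888]
 [0.2894 0.2899 0.2917 0.2954 0.2966 0.2978 0.2991 0.2986 0.2987 0.2959
  0.2916 0.2887 0.29  ]
 [0.2896 0.2906 0.2915 0.2924 0.2964 0.2954 0.2957 0.2953 0.2952 0.2933
  0.2915 0.2906 0.2908]
 [0.2892 0.2897 0.2924 0.2915 0.2911 0.2924 0.2931 0.2941 0.2913 0.2913
  0.2916 0.2897 0.2912]
 [0.2896 0.2907 0.2893 0.2906 0.2921 0.291  0.     0.2916 0.291  0.291
  0.2914 0.291  0.2893]]
```

Run:
```python
from h import *
s=arm.state();print(s['position'],yaw(s),dt(s,[.5207,-.2068,.215]))
```

```text
[0.54150167 0.18559509 0.21469287] 67.15035713231015 [-36.97  13.32  -0.  ]
```

Request:
step_arm(
  deltas=[
    [[-2.0,0.72,0],[0,0,0],0.5],
    [[-3.0,1.08,0],[0,0,0],0.5],
    [[-4.0,1.44,0],[0,0,0],0.5],
    [[-4.0,1.44,0],[0,0,0],0.5],
    [[-4.0,1.44,0],[0,0,0],0.5],
  ],
)

```text
t: 17.85
position: [0.5318, 0.0039, 0.2152]
orientation: [[0.388, 0.922, -0.001], [0.922, -0.388, 0.0], [-0.0, -0.001, -1.0]]
force: [0.2, -0.1, -1.0]
finger_gap: 0.179
```

Request:
step_arm(
  deltas=[
    [[-4.0,1.44,0],[0,0,0],0.5],
    [[-4.0,1.44,0],[0,0,0],0.5],
    [[-4.0,1.44,0],[0,0,0],0.5],
    [[-4.0,1.44,0],[0,0,0],0.5],
    [[-3.0,1.08,0],[0,0,0],0.5],
  ],
)

```text
t: 18.35
position: [0.5207, -0.1994, 0.2151]
orientation: [[0.391, 0.92, -0.001], [0.92, -0.391, -0.001], [-0.001, -0.001, -1.0]]
force: [0.5, 0.6, -0.5]
finger_gap: 0.179
```

Request:
step_arm(
  deltas=[
    [[-1.0,0.36,0],[0,0,0],0.5],
    [[0,0,0],[0,0,0],0.5],
    [[0,0,0],[0,0,0],0.5],
    [[0,0,0],[0,0,0],0.5],
    [[0,0,0],[0,0,0],0.5],
  ],
)

```text
t: 18.85
position: [0.5215, -0.2048, 0.2158]
orientation: [[0.385, 0.923, 0.0], [0.923, -0.385, 0.0], [0.001, 0.0, -1.0]]
force: [-0.0, -0.4, -1.2]
finger_gap: 0.176
```

Run:
```python
from h import *
s=arm.state();print(s['t'],s['position'],yaw(s),s['orientation'][:,2],s['force'],dt(s,[.5209,-.2069,.0934]))
```

```text
18.85 [ 0.52147134 -0.20483965  0.21582032] 67.32599461117182 [ 2.38398618e-04  4.44044941e-04 -9.99999873e-01] [-0.0495951  -0.36494994 -1.23857785] [-0.22  0.03 12.24]
```

Request:
step_arm(
  deltas=[
    [[-0.2,0.02,1.0],[0,0,0],0.5],
    [[0,0,2.5],[0,0,0],0.5],
    [[0,0,2.0],[0,0,0],0.5],
    [[0,0,1.0],[0,0,0],0.5],
    [[0,0,0],[0,0,0],0.5],
  ],
)

```text
t: 19.35
position: [0.5194, -0.2082, 0.1489]
orientation: [[0.388, 0.922, -0.003], [0.922, -0.388, 0.001], [-0.0, -0.004, -1.0]]
force: [0.1, 0.2, -0.6]
finger_gap: 0.176
```

Request:
step_arm(
  deltas=[
    [[0,0,1.5],[0,0,0],0.5],
    [[0,0,1.5],[0,0,0],0.5],
    [[0,0,1.2],[0,0,0],0.5],
    [[0,0,0],[0,0,0],0.5],
    [[0,0,0],[0,0,0],0.5],
  ],
)

```text
t: 19.85
position: [0.5204, -0.2087, 0.1084]
orientation: [[0.388, 0.922, -0.0], [0.922, -0.388, 0.0], [0.0, -0.001, -1.0]]
force: [-0.1, 0.2, -0.4]
finger_gap: 0.176
```

Run:
```python
from h import *
s=arm.state();print(s['t'],s['position'],yaw(s),s['orientation'][:,2],s['force'],s['torque'],dt(s,[.5209,-.2069,.0934]))
```

```text
19.85 [ 0.52044076 -0.20866576  0.10837763] 67.15222140824687 [-4.59585830e-04  2.47334510e-04 -9.99999864e-01] [-0.06831762  0.24153264 -0.37894398] [-0.00883208  0.03078718 -0.05751692] [ 0.18 -0.03  1.5 ]
```

Request:
step_arm(
  deltas=[
    [[0.16,-0.02,0.2],[0,0,0],0.5],
    [[0,0,0.4],[0,0,0],0.5],
    [[0,0,0.3],[0,0,0],0.5],
    [[0,0,0],[0,0,0],0.5],
    [[0,0,0],[0,0,0],0.5],
  ],
)

```text
t: 20.35
position: [0.5209, -0.2072, 0.0997]
orientation: [[0.388, 0.922, 0.0], [0.922, -0.388, -0.0], [-0.0, 0.0, -1.0]]
force: [-0.1, 0.4, -0.0]
finger_gap: 0.176
```

Request:
step_arm(
  deltas=[
    [[0,0,0.2],[0,0,0],0.5],
    [[0,0,0.2],[0,0,0],0.5],
    [[0,0,0.05],[0,0,0],0.5],
    [[0,0,0],[0,0,0],0.5],
    [[0,0,0],[0,0,0],0.5],
  ],
)

```text
t: 20.85
position: [0.521, -0.2072, 0.0952]
orientation: [[0.388, 0.922, 0.0], [0.922, -0.388, -0.0], [0.0, 0.0, -1.0]]
force: [0.9, -0.2, 0.0]
finger_gap: 0.176
```

Run:
```python
from h import *
s=arm.state();print(s['t'],s['position'],yaw(s),s['orientation'][:,2],s['force'],s['torque'],dt(s,[.5209,-.2069,.0934]))
```

```text
20.85 [ 0.5209531  -0.20717164  0.09522316] 67.1487760872876 [ 8.21862612e-05 -1.78151429e-05 -9.99999996e-01] [ 0.89619181 -0.15235536  0.0057571 ] [-0.0142478  -0.01457227 -0.02830671] [ 0.02 -0.02  0.18]
```

No lateral force, so the shank is going in freely. I'll seat it in small steps.

Request:
step_arm(
  deltas=[
    [[0,0,0.08],[0,0,0],0.5],
    [[0,0,0.06],[0,0,0],0.5],
    [[0,0,0],[0,0,0],0.5],
    [[0,0,0],[0,0,0],0.5],
    [[0,0,0],[0,0,0],0.5],
  ],
)

```text
t: 21.35
position: [0.5209, -0.2072, 0.0938]
orientation: [[0.388, 0.921, 0.0], [0.921, -0.388, -0.0], [-0.0, 0.0, -1.0]]
force: [0.8, 0.8, -0.6]
finger_gap: 0.177
```

Run:
```python
from h import *
s=arm.state();print(s['t'],s['position'],s['force'],s['torque'])
```

```text
21.35 [ 0.5209162  -0.20721164  0.0938423 ] [ 0.79472002  0.81198043 -0.62119141] [-0.0378664   0.00143165 -0.00590089]
```

Request:
step_arm(
  deltas=[
    [[0,0,0.05],[0,0,0],0.5],
    [[0,0,0.04],[0,0,0],0.5],
    [[0,0,0],[0,0,0],0.5],
    [[0,0,0],[0,0,0],0.5],
    [[0,0,0],[0,0,0],0.5],
  ],
)

```text
t: 21.85
position: [0.5211, -0.2072, 0.0935]
orientation: [[0.388, 0.921, 0.0], [0.921, -0.388, -0.0], [-0.0, 0.0, -1.0]]
force: [-0.6, 0.0, 6.3]
finger_gap: 0.178
```

Contact: the collar is resting on the rack at the same height as before the lift. Now I'll open, partially so the fingers clear the tubes and the brown tool, and back straight up.

Request:
step_arm(
  deltas=[
    [[0,0,-0.05],[0,0,0],1.7],
    [[0,0,0],[0,0,0],2.2],
    [[0,0,0],[0,0,0],3.2],
    [[0,0,0],[0,0,0],4.5],
    [[0,0,0],[0,0,0],4.5],
  ],
)

```text
t: 22.35
position: [0.5209, -0.2072, 0.0933]
orientation: [[0.388, 0.922, -0.0], [0.922, -0.388, 0.0], [0.0, -0.0, -1.0]]
force: [0.1, -0.2, -0.7]
finger_gap: 0.527
```

Request:
step_arm(
  deltas=[
    [[0,0,0],[0,0,0],4.5],
    [[0,0,-1.0],[0,0,0],4.5],
    [[0,0,-3.0],[0,0,0],4.5],
    [[0,0,-4.0],[0,0,0],4.5],
    [[0,0,-4.0],[0,0,0],4.5],
  ],
)

```text
t: 22.85
position: [0.5207, -0.207, 0.2152]
orientation: [[0.388, 0.922, -0.0], [0.922, -0.388, 0.0], [0.0, -0.0, -1.0]]
force: [1.6, -1.6, 1.0]
finger_gap: 0.524
```

Request:
step_arm(
  deltas=[
    [[0,0,-4.0],[0,0,0],4.5],
    [[0,0,-2.0],[0,0,0],4.5],
    [[0,0,0],[0,0,0],4.5],
    [[0,0,0],[0,0,0],4.5],
    [[0,0,0],[0,0,0],4.5],
  ],
)

```text
t: 23.35
position: [0.5199, -0.207, 0.272]
orientation: [[0.388, 0.922, -0.003], [0.922, -0.388, 0.001], [-0.0, -0.003, -1.0]]
force: [-0.3, 0.1, 0.3]
finger_gap: 0.525
```

Run:
```python
from h import *
s=arm.state();print(s['t'],s['position'],s['force'],s['finger_gap']*85)
p,d=grab('wrist');P,D=grab('side')
a=cv2.resize(p[100:300,150:410],(520,400));b=cv2.resize(P[150:310,170:350],(450,400),interpolation=cv2.INTER_CUBIC)
save('fin',np.hstack([a[:,100:450],b]))
```

```text
23.35 [ 0.51994749 -0.20697446  0.27202667] [-0.28979964  0.14358258  0.2614644 ] 44.65914632347971
```

View pics/fin.png

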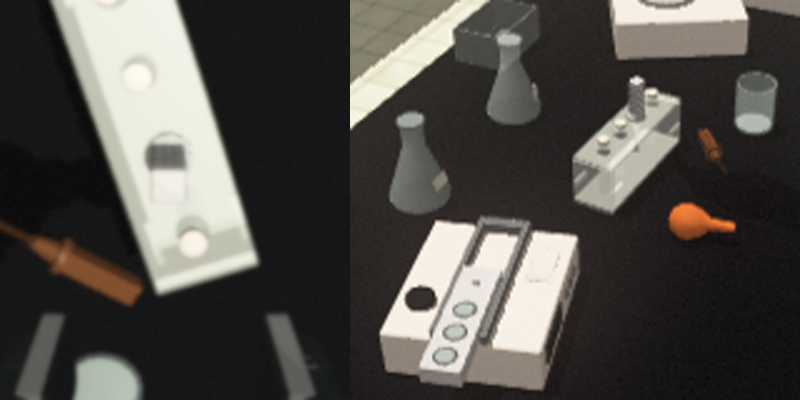

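The tool stands in its own hole and the slide is out. But the brown look-alike, upright at first, now appears to be lying or tilted: side crop (710,150), wrist crop (80,265). I need to find out when that happened.

Run:
```python
from h import *
i=cv2.imread('pics/top.png')[...,::-1];i=cv2.resize(i,(560,420))
m=np.load('top.npz');f=m['p'];p,d=grab('top')
si=cv2.resize(cv2.imread('pics/side.png')[...,::-1],(560,420))
S=np.load('side.npz')['p']
k=lambda a:cv2.resize(a[170:260,270:370],(266,240),interpolation=cv2.INTER_CUBIC)
q=lambda a:cv2.resize(a[160:250,250:370],(400,300),interpolation=cv2.INTER_CUBIC)
save('cmp',np.vstack([np.hstack([k(i),k(f),k(p),np.zeros((240,2,3),np.uint8)]),np.hstack([q(si),q(S)])]))
for D in(m['d'],d):
    w=[px2w('top',u,v,D[v,u]) for v in range(215,250) for u in range(300,345) if D[v,u]>0];w=np.array(w);w=w[(w[:,2]>.006)&(w[:,0]<.485)]
    print(len(w),w.min(0).round(3),w.max(0).round(3))
s=arm.state();print(s['t'])
```

```text
Traceback (most recent call last):
zipfile.BadZipFile: Bad CRC-32 for file 'd.npy'
```

View pics/cmp.png

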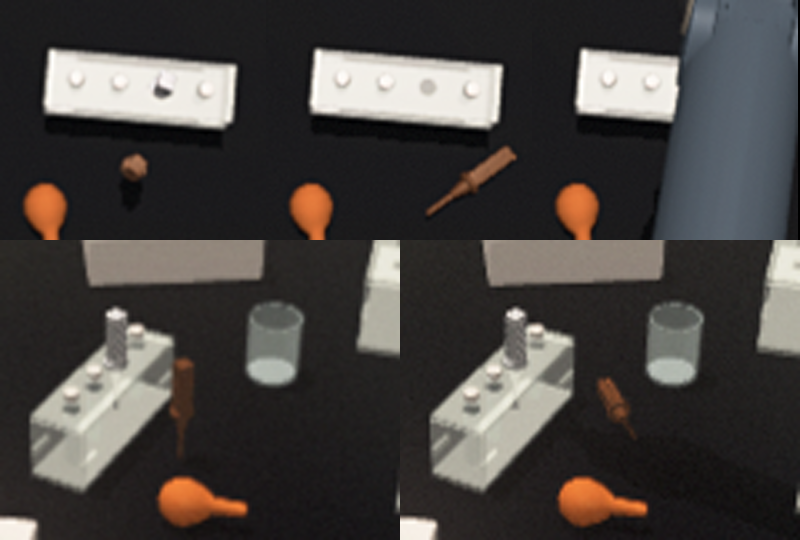

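The top picture taken at t = 17.25 already shows the brown tool fallen over. It had been balanced on its 5 mm pin, about 9 cm from my grasp. None of my moves went towards where it fell, and no force reading showed a hit. The task says to leave it alone, so I won't try to stand it up. Everything else is unchanged, so I'm handing in.

Run:
```python
from h import *
print(arm.job_done()); print(arm.state()['t'])
```

```text
the job is handed in; nothing more can be done
None
the job is handed in; nothing more can be done
```

The slide is out and locked, and the pin tool is back upright in its own hole. However, the brown look-alike tool fell over during the job, which may count against "leave everything else as it stands".

**What I did:** I took the metal pin tool from the small clear rack and put its pin in the release hole. I pressed the button down about 5 mm, with at most about 10 N, and pushed the slide until it met its outer stop. Then I withdrew the pin, set the tool back in its hole and let go. This took about 23 s of the 58 s.

**What the last checks showed:**
- **Slide:** the hole had moved 59.5–60.1 mm in the wrist pictures. The depth image shows the button cap about 8 mm down, where the pin first met it, so the button is up again. I did not pull on the slide to test the lock.
- **Tool:** its collar met the rack at the same height as before the lift. The side and wrist pictures show it standing upright, with the gripper open and clear above it.
- **Bystanders:** the tubes, two of the flasks, the bulb and the beaker look unmoved in the last side and top pictures. I did not check the third flask or the jar again.

**What went wrong:** the brown tool stood balanced on its pin about 9 cm from my grasp. It was upright at 1.6 s and lying on the bench by 17.3 s. The gripper and held tool never came near it by my figures, and no force reading showed a hit. I can't rule out that the arm disturbed it. I left it where it fell, since the task says to leave it alone.

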